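# Take the blue tape off its spindle for the mould-marking kit

### The arm

A 6-joint arm with a two-finger parallel gripper is mounted at the origin on the work surface. World frame = base frame: x ahead of the robot, y to its left, z up, the work surface at z = 0. Lengths are in m, angles in rad, forces in N, time in s.
With the tool pointing down it reaches from about 0.275 to 0.875 m from the base axis. Payload 12.5 kg.
Tool frame: the origin (TCP) lies between the finger pads; the fingertips stand 11 mm ahead of it and the grasp point (between the pads) lies 8 mm behind it; z points along the fingers, y is the direction in which the jaws open and shut (so a half turn about z gives the same grasp; the last joint's range is limited). The gripper opens to 85 mm and grips with 20 to 120 N. Pads are 22 mm wide; open, the fingers measure 114 mm over their backs; the gripper's body (76 mm by 85 mm) begins 54 mm behind the grasp point. The pads swing forward as they close: fully open they stand 13 mm farther back than shut.
Start: joints at [1.25, 0.351, 1.652, -0, 1.139, -0.085], TCP at [0.128, 0.535, 0.242] pointing down, gripper open.
Joint ranges: [-2.75, 2.75], [-0.79, 2.1], [0.01, 2.65], [-1.57, 4.71], [0.07, 3.14], [-2.87, 2.87]. Speed limits (rad/s): [2.22, 2.22, 2.79, 3.14, 3.14, 3.14].

### API

Orientations are given as a 3x3 rotation matrix whose columns are the frame's x, y, z axes.
In Python, from plant import status, viewer, manip, spot_in, mark_of gives the robot as it stands.
- The arm moves only by the tool carry_out, never from a script. Its argument "series" is a list of rows, each a list of 6 numbers: the shift along the world's x, y, z in mm, then the turn, a rotation vector about the world's x, y, z in units of 5 degrees (1.0 is 5 degrees). In form: [[dx, dy, dz, rx, ry, rz], ...]. A call has 1 to 12 rows; each row shifts and turns the pose as measured when the row begins; what a row does not reach is not made up. A row lasts 1/12 s, in which the tool goes at most 41.7 mm and 7.16 degrees, less where a joint would pass 70% of its speed; a pose out of reach is approached as far as the arm can. A call with a gripper value outside its range is refused whole. "grip" is the finger opening in mm, from 0 to 85.4, set as the call begins (left out, the last holds). The fingers move at their own pace and stop on an object; "newtons" is the grip in N (left out, the last holds). Time passes only in rows, so rows that do not move let the fingers close. It gives the time, the measured TCP pose, the force and the opening at its end, in the units of the state.
- status.get_state(): the state, without advancing time (a new reading comes with each control period).
- viewer.camera(name): name is "scene" or "top"; returns (picture, depth): 480x640x3 uint8, red, green, blue; 480x640 float32, m along the optical axis (not along the pixel's ray), 0 where there is no reading.
- viewer.camera_info(name): a dict with "camera_matrix" (3x3 intrinsics, pixels), "cam_to_world" (4x4, takes a point from camera to world coordinates). Camera axes: x right, y down, z forward; pixel columns grow to the right and rows downward; lengths in m; the calibration is good to about 2 mm. A picture is of the moment at which its call begins. camera_info takes no time and is no camera call.
- manip.sign_off(): hands the job in, once; it reports no verdict.
Trained networks look in the newest picture that a camera, given by its name, has taken for a name from the list of things; names that differ only in an ending like _2 or _b are one class to them, and where a whole thing is asked for, a point or a joint stands for the part that bears it (a point fixed in the world has none). Each returns a list of dicts, best first, with "conf" (0 to 1); they miss things now and then, are a little off and sometimes report something else, mostly with a low value. They report only what shows in the picture. A call takes as long as a camera call. They do not tell look-alikes from the thing itself.
- spot_in(camera, label): "rect" ([left, top, right, bottom] as shares, 0 to 1, of the picture: columns of its width, rows of its height, round what is visible of it).
- mark_of(camera, label): "centre" ([row, column] as shares, 0 to 1, of the picture: columns of its width, rows of its height: a listed point, or the origin of a listed thing).
The state is a dict: "t": time; "q": joint angles; "qd": joint speeds; "joint_efforts": joint torques, N m; "ee_pos": TCP position; "tcp_rot": TCP orientation; "ft_force": force on the tool from outside, world axes, zero at the start; "torque": the same for the moment, N m; "finger_gap": finger opening in m.
Only numpy, scipy, OpenCV 4.12 (cv2) and the standard library are available. Lean on these libraries where they do the work, as an engineer would, in place of code of your own. Each camera call takes 0.05 s, during which the arm holds its last target. There are 200 camera calls.

### The job

Slide the blue roll of marking tape straight up off its spindle, keeping it level, carry it over and set it down flat inside the empty aluminium kit tray; lower it to the tray rather than dropping it. Leave the yellow and red rolls on their spindles.

Things in the scene. Friction and masses are not known exactly. Their poses are not given: they have to be found in the camera images.
- roll_blue: Blue roll of marking tape, a rigid wound ring 56 mm across, hole 34 mm, 24 mm high, 50 to 100 g, lying flat (z up); origin on its axis at the underside. It rests 40 mm above the table on a collar 40 mm across, loose (9 mm play) round a 16 mm post that ends 80 mm above the table. Three such spindles stand in a row, 110 mm apart, on a fixed steel base 100 x 330 mm, 15 mm thick.
- roll_yellow: Yellow roll of marking tape, a rigid wound ring 56 mm across, hole 34 mm, 24 mm high, 50 to 100 g, lying flat (z up); origin on its axis at the underside. On another spindle of the same stand, to be left alone.
- roll_red: Red roll of marking tape, a rigid wound ring 56 mm across, hole 34 mm, 24 mm high, 50 to 100 g, lying flat (z up); origin on its axis at the underside. On another spindle of the same stand, to be left alone.
- kit_tray: Empty open aluminium tray, fixed to the table: 180 mm along its x, 220 mm along its y, 30 mm high, walls and floor 4 mm thick. Origin at the centre of its underside, on the table; the inner floor is 4 mm above it.
There are look-alikes about, which are no part of the job. There is more than one size of the roll_blue; the one meant has the size given above.

How it is judged:
On the way, in this order (a step that is already met when the one before it is completed fails the run):
1. the blue roll is held level above the top of the spindles (its underside more than 80 mm above the table) (height (world z) of roll_blue above 0.082 m and angle between roll_blue's own z axis and vertical below 0.4 rad and contact force between the fingers and roll_blue above 0.3 N), for 0.1 s.
2. the blue roll is inside the tray, its underside within 30 mm of the tray's floor, while the gripper still holds it (x of roll_blue in the frame of kit_tray between -0.075 and 0.075 m and y of roll_blue in the frame of kit_tray between -0.095 and 0.095 m and z of roll_blue in the frame of kit_tray below 0.034 m and contact force between the fingers and roll_blue above 0.3 N), for 0.05 s.
At the end, for the whole second after the job is handed in: The blue roll lies flat (within 10 degrees) and at rest anywhere on the tray's floor (underside within 6 mm of it), and the yellow and red rolls are still on their spindles within 20 mm of where they started (x of roll_blue in the frame of kit_tray between -0.075 and 0.075 m and y of roll_blue in the frame of kit_tray between -0.095 and 0.095 m and z of roll_blue in the frame of kit_tray between 0 and 0.01 m and angle between roll_blue's own z axis and vertical below 0.17 rad and linear speed of roll_blue below 0.02 m/s and distance of each of roll_yellow, roll_red from where it was at the start of the episode below 0.02 m); the robot touches nothing.
It fails at once if the yellow or red roll is shifted by more than 20 mm (distance of any of roll_yellow, roll_red from where it was at the start of the episode above 0.02 m).
It fails at once if the blue roll is tipped by more than 35 degrees (angle between roll_blue's own z axis and vertical above 0.61 rad).
It also fails if it takes over 43 s, if anything falls off the work surface, if the arm or the gripper's body presses on something with over 40 N, if the wrist force passes 120 N, or if a joint passes its speed limit or range.

## Working session

There is one attempt and no reset: what is moved stays moved. The work goes in short steps, Python scripts to look and compute and a tool call to move; the robot and the scene stay as the last step left them, time stands still between calls to the robot, and variables do not carry over. Pictures are saved under pics/ and viewed, about 8 in all and at most 12, crops included, and the job is handed in when it is done.

Besides the shell and the picture viewer there is one more tool, called after "Call:" as a command line: name --pt "numbers of a row" for each row, then --argument value for the rest. carry_out: Moves the arm, as the interface text tells. Its arguments: {"type":"object","properties":{"series":{"type":"array","items":{"type":"array","items":{"type":"number"}}},"grip":{"type":"number"},"newtons":{"type":"number"}},"required":["series"]}

```bash
mkdir -p pics; cat > h.py <<'E'
import numpy as np, cv2
from plant import status, viewer, manip, spot_in, mark_of
def shot(n,fn=None):
    p,d=viewer.camera(n)
    if fn: cv2.imwrite('pics/'+fn,cv2.cvtColor(p,cv2.COLOR_RGB2BGR))
    return p,d
def cloud(n,d):
    I=viewer.camera_info(n);K=np.array(I['camera_matrix']);T=np.array(I['cam_to_world'])
    v,u=np.mgrid[:480,:640]
    P=np.stack([(u-K[0,2])/K[0,0]*d,(v-K[1,2])/K[1,1]*d,d],-1)@T[:3,:3].T+T[:3,3]
    P[d==0]=np.nan
    return P
E
python3 - <<'E'
from h import *
for n in ('scene','top'):
    p,d=shot(n,n+'0.png'); P=cloud(n,d); np.save(n+'P.npy',P); np.save(n+'I.npy',p)
    print(n,np.array(viewer.camera_info(n)['cam_to_world']).round(3).tolist())
    for l in ('roll_blue','roll_yellow','roll_red','kit_tray'):
        for r in mark_of(n,l):
            a,b=r['centre'];a=int(a*480);b=int(b*640);print(l,round(r['conf'],2),(a,b),P[min(a,479),min(b,639)].round(3))
        print([(round(r['conf'],2),(np.array(r['rect'])*[640,480,640,480]).round().tolist()) for r in spot_in(n,l)])
E
```

```text
scene [[0.641, 0.491, -0.589, 1.258], [0.767, -0.405, 0.497, -0.626], [0.005, -0.771, -0.637, 0.778], [0.0, 0.0, 0.0, 1.0]]
roll_blue 0.83 (293, 244) [ 0.62  -0.265  0.065]
roll_blue 0.68 (350, 185) [ 0.628 -0.391  0.02 ]
roll_blue 0.65 (380, 247) [ 0.754 -0.353  0.037]
[(0.78, [218.0, 348.0, 270.0, 400.0]), (0.77, [171.0, 334.0, 202.0, 361.0]), (0.59, [224.0, 273.0, 255.0, 311.0])]
roll_yellow 0.58 (234, 317) [ 0.574 -0.066  0.064]
[(0.75, [307.0, 216.0, 332.0, 243.0])]
roll_red 0.66 (262, 283) [ 0.598 -0.166  0.065]
[(0.94, [269.0, 244.0, 301.0, 273.0])]
kit_tray 0.76 (192, 399) [0.519 0.221 0.005]
[(0.83, [341.0, 150.0, 463.0, 227.0])]
top [[-0.018, -0.983, 0.183, 0.379], [-1.0, 0.017, -0.008, -0.051], [0.004, -0.183, -0.983, 1.143], [0.0, 0.0, 0.0, 1.0]]
roll_blue 0.98 (167, 466) [ 0.721 -0.342 -0.001]
roll_blue 0.94 (225, 429) [ 0.596 -0.253  0.064]
roll_blue 0.69 (219, 490) [ 0.619 -0.382 -0.003]
[(0.92, [482.0, 206.0, 503.0, 230.0]), (0.91, [416.0, 209.0, 448.0, 242.0]), (0.62, [446.0, 138.0, 491.0, 184.0])]
[(0.91, [297.0, 232.0, 329.0, 267.0])]
roll_red 0.86 (238, 369) [ 0.574 -0.145  0.061]
[(0.93, [355.0, 221.0, 386.0, 251.0])]
kit_tray 0.96 (284, 152) [0.505 0.253 0.009]
[]
```

View pics/scene0.png

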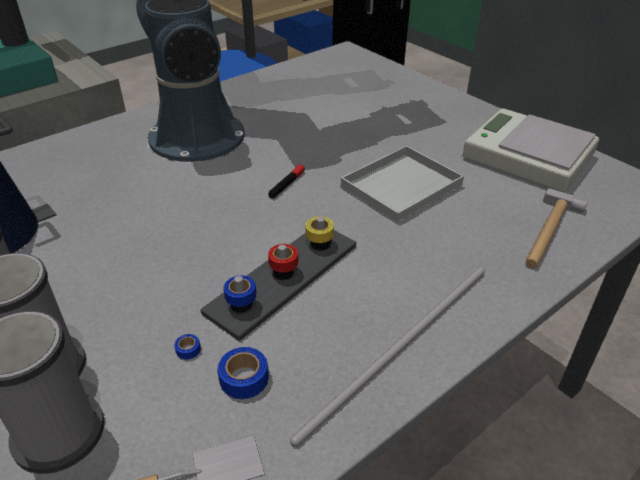

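View pics/top0.png

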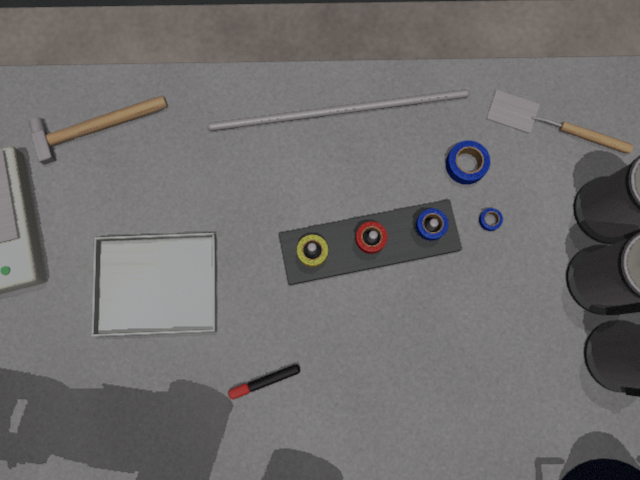

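The target is the blue roll on the spindle, at pixel (225,432) in top and (293,240) in scene. The two loose blue rolls on the table are larger and smaller look-alikes. Next I'll measure it from both views.

```bash
python3 - <<'E'
from h import *
B={'scene':dict(b=[212,262,268,325],y=[300,210,340,250],r=[262,238,306,280]),'top':dict(b=[410,203,454,247],y=[292,227,334,272],r=[350,216,391,256])}
def ok(I,k):
    r,g,b=[I[...,i].astype(int) for i in range(3)]
    return {'b':(b>r+50)&(b>g+40),'r':(r>g+50)&(r>b+50),'y':(r>b+50)&(g>b+50)}[k]
for n in B:
    P=np.load(n+'P.npy');I=np.load(n+'I.npy')
    for k,(l,t,r,b) in B[n].items():
        p=P[t:b,l:r][ok(I[t:b,l:r],k)]; p=p[np.isfinite(p[:,2])]
        zt=np.percentile(p[:,2],90); q=p[p[:,2]>zt-.006]
        (cx,cy),rad=cv2.minEnclosingCircle((q[:,:2]*1000).astype(np.float32))
        # LSQ circle at outer rim radius 28 via robust hull
        print(n,k,len(p),'ztop',zt.round(4),'zmin',p[:,2].min().round(3),'c',round(cx,1),round(cy,1),'r',round(rad,1),'mean',(q.mean(0)*1000).round(1))
    # tray rim
    m=(P[...,2]>.022)&(P[...,2]<.036)&(P[...,0]>.35)&(P[...,0]<.68)&(P[...,1]>.06)&(P[...,1]<.42)
    q=P[m];print(n,'tray',cv2.minAreaRect((q[:,:2]*1000).astype(np.float32)),'z',np.percentile(q[:,2],[50,95]).round(3))
    m=(P[...,0]>.48)&(P[...,0]<.54)&(P[...,1]>.19)&(P[...,1]<.26);print('floor',np.median(P[m][:,2]),'table',np.nanmedian(P[300:330,100:150] if n=='scene' else P[300:330,350:400],axis=(0,1)))
s=status.get_state();print(s)
E
```

```text
scene b 517 ztop 0.0664 zmin 0.001 c 600.9 -261.4 r 29.0 mean [ 605.6 -265.    64.9]
scene y 392 ztop 0.0665 zmin 0.002 c 557.1 -45.0 r 29.7 mean [561.5 -50.6  64.8]
scene r 496 ztop 0.0665 zmin 0.001 c 578.0 -152.6 r 29.5 mean [ 582.5 -154.9   65. ]
scene tray ((503.9127197265625, 243.13174438476562), (187.0528106689453, 226.03053283691406), 0.5413413047790527) z [0.028 0.033]
floor 0.005116224198214947 table [ 0.47237229 -0.42757638  0.00145156]
top b 407 ztop 0.0649 zmin 0.017 c 599.6 -259.3 r 27.8 mean [ 599.2 -259.7   62.7]
top y 453 ztop 0.0653 zmin 0.011 c 555.3 -43.5 r 27.7 mean [555.2 -43.9  63. ]
top r 462 ztop 0.0652 zmin 0.009 c 577.5 -149.7 r 27.8 mean [ 577.4 -149.2   63. ]
top tray ((504.8238525390625, 244.51254272460938), (181.02005004882812, 221.85328674316406), 1.193623423576355) z [0.028 0.032]
floor 0.003012828558345837 table [ 0.44223326 -0.15597408 -0.00110031]
{'t': 0.9, 'q': array([ 1.25042838e+00,  3.50722603e-01,  1.65176361e+00,  5.87368542e-06,
        1.13908627e+00, -8.46043739e-02]), 'qd': array([ 5.63148732e-04,  8.92877606e-04,  1.28322768e-03,  1.33765379e-05,
       -1.35406117e-03,  1.55237583e-03]), 'joint_efforts': array([-7.74488126e-04, -5.06032741e+01, -2.91640645e+01, -1.73526814e-04,
        5.44865943e-04,  9.09636356e-06]), 'ee_pos': array([0.12845018, 0.53479672, 0.24229102]), 'tcp_rot': array([[-9.72335691e-01,  2.33587893e-01,  1.29081804e-06],
       [ 2.33587892e-01,  9.72335691e-01,  2.08307250e-05],
       [ 3.61069670e-06,  2.05559769e-05, -1.00000000e+00]]), 'ft_force': array([-0.22286521,  0.00082471, -0.36108296]), 'torque': array([ 0.00626114, -0.02426057, -0.0126585 ]), 'finger_gap': 0.08538704623396384}
```

Call:
carry_out --pt "25 -30 0 0 0 -1" --pt "25 -30 0 0 0 -1" --pt "25 -30 0 0 0 -1" --pt "25 -30 0 0 0 -1" --pt "25 -30 0 0 0 -1" --pt "25 -30 0 0 0 -1" --pt "25 -30 0 0 0 -1" --pt "25 -30 0 0 0 -1" --pt "22 -34 0 0 0 -1" --pt "22 -34 0 0 0 -1" --pt "22 -34 0 0 0 -1" --pt "22 -34 0 0 0 -1" --grip 85 --newtons 25

```text
t: 1.9
ee_pos: [0.4203, 0.1479, 0.2436]
tcp_rot: [[-0.249, 0.969, 0.007], [0.969, 0.249, 0.003], [0.001, 0.007, -1.0]]
ft_force: [1.0, 1.4, 0.5]
finger_gap: 0.0851
```

Call:
carry_out --pt "15 -36 0 0 0 -0.5" --pt "15 -36 0 0 0 0" --pt "15 -36 0 0 0 0" --pt "15 -36 0 0 0 0" --pt "15 -36 0 0 0 0" --pt "15 -36 0 0 0 0" --pt "15 -36 0 0 0 0" --pt "15 -36 0 0 0 0" --pt "15 -36 0 0 0 0" --pt "15 -36 0 0 0 0" --pt "15 -30 0 0 0 0" --pt "5 -5 0 0 0 0"

```text
t: 2.9
ee_pos: [0.5965, -0.2757, 0.2444]
tcp_rot: [[-0.191, 0.981, 0.012], [0.982, 0.191, 0.001], [-0.001, 0.012, -1.0]]
ft_force: [0.5, -0.5, -0.1]
finger_gap: 0.0849
```

Call:
carry_out --pt "0 0 0 0 0 0"

```text
t: 2.98
ee_pos: [0.5968, -0.2774, 0.2437]
tcp_rot: [[-0.189, 0.982, 0.012], [0.982, 0.189, 0.001], [-0.001, 0.012, -1.0]]
ft_force: [-0.2, 1.3, -0.3]
finger_gap: 0.0853
```

Call:
carry_out --pt "3 17 0 0 0.14 0" --pt "0 0 -25 0 0 0" --pt "0 0 -30 0 0 0" --pt "0 0 -30 0 0 0" --pt "0 0 -25 0 0 0" --pt "0 0 0 0 0 0" --pt "0 0 0 0 0 0"

```text
t: 3.57
ee_pos: [0.5984, -0.2538, 0.1323]
tcp_rot: [[-0.192, 0.981, 0.001], [0.981, 0.192, 0.001], [0.001, 0.001, -1.0]]
ft_force: [-0.0, -0.4, 0.4]
finger_gap: 0.085
```

```bash
python3 - <<'E'
from h import *
p,d=shot('scene'); P=cloud('scene',d)
print(status.get_state()['ee_pos'],status.get_state()['tcp_rot'].round(3).tolist())
c=p[200:330,170:320]; cv2.imwrite('pics/a.png',cv2.resize(cv2.cvtColor(c,cv2.COLOR_RGB2BGR),None,fx=5,fy=4.5))
E
```

```text
[ 0.59834237 -0.25377094  0.13230432] [[-0.192, 0.981, 0.001], [0.981, 0.192, 0.001], [0.001, 0.001, -1.0]]
```

View pics/a.png

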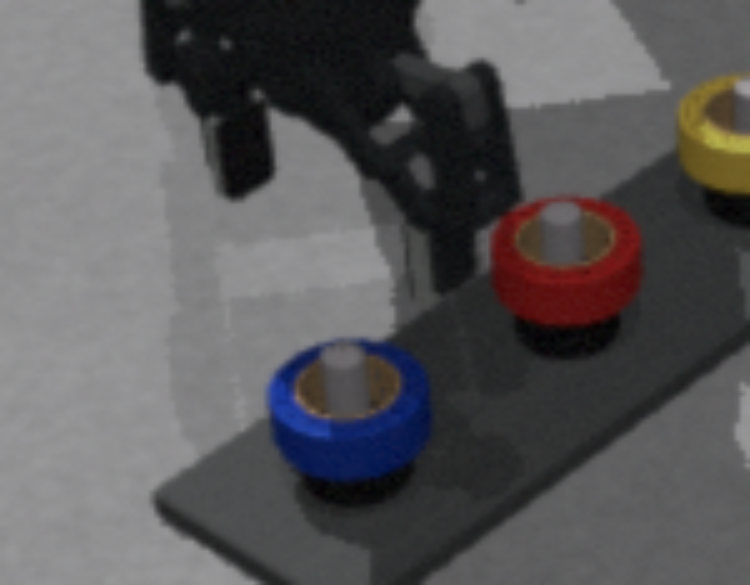

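The near and far fingers straddle the blue roll, at crop (350,400), and sit clear of the red one. Next I correct y and lower the tool.

Call:
carry_out --pt "1.5 -6 0 0 0 0" --pt "0 0 -25 0 0 0" --pt "0 0 -20 0 0 0" --pt "0 0 -15 0 0 0" --pt "0 0 0 0 0 0" --pt "0 0 0 0 0 0"

```text
t: 4.12
ee_pos: [0.6053, -0.2632, 0.0828]
tcp_rot: [[-0.193, 0.981, 0.016], [0.981, 0.193, -0.007], [-0.01, 0.015, -1.0]]
ft_force: [0.5, 0.5, 1.3]
finger_gap: 0.0848
```

```bash
python3 - <<'E'
from h import *
s=status.get_state();print(s['ee_pos'].round(4),s['ft_force'].round(2))
p,d=shot('scene'); P=cloud('scene',d)
# near finger (x side +): points with x beyond roll
R=s['tcp_rot'];L=(P-s['ee_pos'])@R
m=(np.abs(L[...,0])<.016)&(np.abs(L[...,1])>.036)&(np.abs(L[...,1])<.062)&(P[...,2]>.02)
for sg in(1,-1):
    q=L[m&(np.sign(L[...,1])==sg)];print(sg,len(q),np.percentile(q[:,2],[90,97,99.5]) if len(q) else '')
c=p[220:340,170:320]; cv2.imwrite('pics/b.png',cv2.resize(cv2.cvtColor(c,cv2.COLOR_RGB2BGR),None,fx=5,fy=5))
E
```

```text
[ 0.6053 -0.2632  0.0828] [0.55 0.45 1.29]
1 1862 [-0.04576092 -0.01850682 -0.00999992]
-1 483 [-0.01311613 -0.007029   -0.00377748]
```

View pics/b.png

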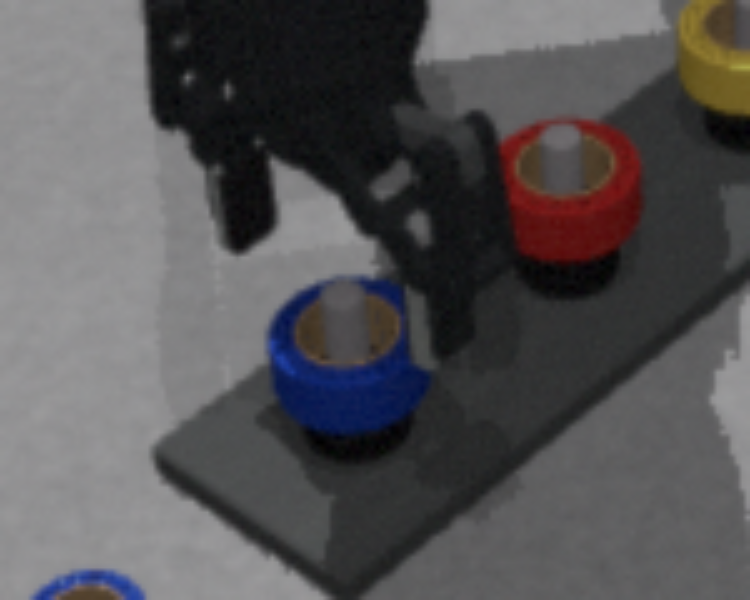

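Call:
carry_out --pt "-5 3 0 0.08 0.18 0" --pt "0 0 -8 0 0 0" --pt "0 0 0 0 0 0" --pt "0 0 0 0 0 0"

```text
t: 4.5
ee_pos: [0.6016, -0.261, 0.0792]
tcp_rot: [[-0.193, 0.981, 0.005], [0.981, 0.193, -0.002], [-0.003, 0.004, -1.0]]
ft_force: [0.3, 0.2, 0.2]
finger_gap: 0.0848
```

Call:
carry_out --pt "-1.5 1 -12 0 0.05 0" --pt "0 0 -10 0 0 0" --pt "0 0 -6 0 0 0" --pt "0 0 0 0 0 0" --pt "0 0 0 0 0 0"

```text
t: 4.92
ee_pos: [0.5996, -0.2597, 0.0479]
tcp_rot: [[-0.193, 0.981, -0.001], [0.981, 0.193, -0.002], [-0.002, -0.001, -1.0]]
ft_force: [0.8, 0.1, 0.1]
finger_gap: 0.0851
```

Call:
carry_out --pt "0 0 0 0 0 0" --pt "0 0 0 0 0 0" --pt "0 0 0 0 0 0" --pt "0 0 0 0 0 0" --pt "0 0 0 0 0 0" --pt "0 0 0 0 0 0" --pt "0 0 0 0 0 0" --pt "0 0 0 0 0 0" --grip 40 --newtons 30

```text
t: 5.58
ee_pos: [0.6, -0.2599, 0.0487]
tcp_rot: [[-0.193, 0.981, 0.0], [0.981, 0.193, -0.003], [-0.003, -0.0, -1.0]]
ft_force: [-0.2, -0.2, -0.8]
finger_gap: 0.0559
```

```bash
python3 - <<'E'
from h import *
p,d=shot('scene')
c=p[220:340,170:320]; cv2.imwrite('pics/c.png',cv2.resize(cv2.cvtColor(c,cv2.COLOR_RGB2BGR),None,fx=5,fy=5))
E
```

```text
(no output)
```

View pics/c.png

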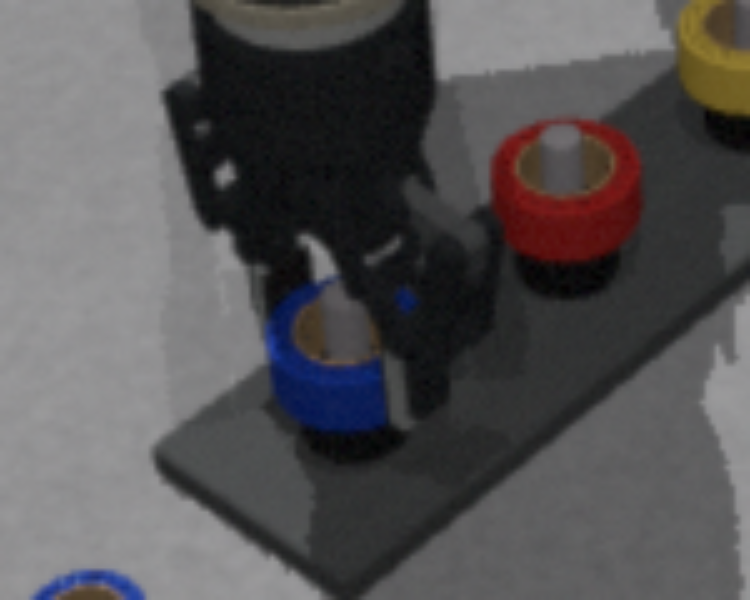

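The fingers hold the roll with a 55.9 mm gap, and the pad tips at crop (405,420) are about level with its underside. Next I lift it straight up.

Call:
carry_out --pt "0 0 8 0 0 0" --pt "0 0 10 0 0 0" --pt "0 0 10 0 0 0" --pt "0 0 12 0 0 0" --pt "0 0 15 0 0 0" --pt "0 0 20 0 0 0" --pt "0 0 20 0 0 0" --pt "0 0 20 0 0 0" --pt "0 0 0 0 0 0" --pt "0 0 0 0 0 0"

```text
t: 6.47
ee_pos: [0.6001, -0.2599, 0.1789]
tcp_rot: [[-0.193, 0.981, 0.005], [0.981, 0.193, -0.005], [-0.006, 0.004, -1.0]]
ft_force: [0.9, 0.6, -2.3]
finger_gap: 0.0552
```

```bash
python3 - <<'E'
from h import *
p,d=shot('scene')
c=p[200:340,170:345]; cv2.imwrite('pics/d.png',cv2.resize(cv2.cvtColor(c,cv2.COLOR_RGB2BGR),None,fx=4,fy=4))
E
```

```text
(no output)
```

View pics/d.png

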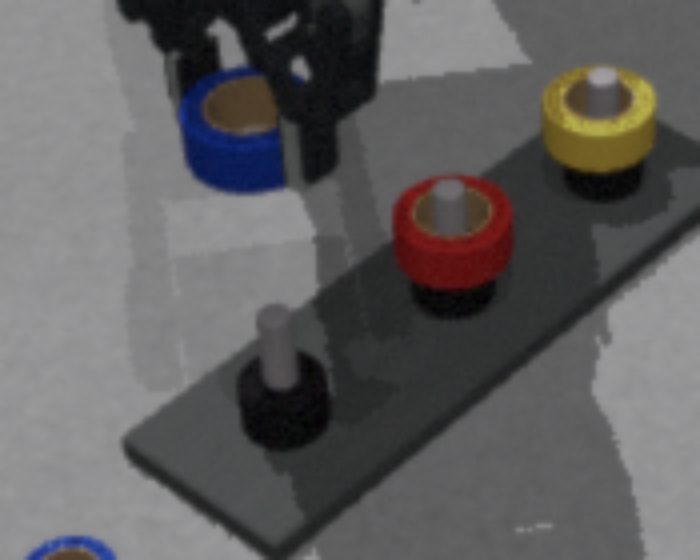

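The roll is off the post, level and held, and red and yellow haven't moved. Next I carry it to the tray.

Call:
carry_out --pt "-2 12 0 0 0 0" --pt "-5 24 0 0 0 0" --pt "-6 30 0 0 0 0" --pt "-6 30 0 0 0 0" --pt "-6 30 0 0 0 0" --pt "-6 30 0 0 0 0" --pt "-6 30 0 0 0 0" --pt "-6 30 0 0 0 0" --pt "-6 30 0 0 0 0" --pt "-6 30 0 0 0 0" --pt "-6 30 0 0 0 0" --pt "-6 30 0 0 0 0"

```text
t: 7.52
ee_pos: [0.519, 0.0932, 0.1683]
tcp_rot: [[-0.187, 0.982, -0.011], [0.982, 0.187, -0.003], [-0.0, -0.012, -1.0]]
ft_force: [1.0, 0.4, -0.9]
finger_gap: 0.0559
```

Call:
carry_out --pt "-6 30 0 0 0 0" --pt "-6 30 0 0 0 0" --pt "-6 30 0 0 0 0" --pt "-5 25 0 0 0 0" --pt "-4 18 0 0 0 0" --pt "-2 10 0 0 0 0" --pt "0 0 0 0 0 0" --pt "0 0 0 0 0 0"

```text
t: 8.18
ee_pos: [0.4771, 0.25, 0.1619]
tcp_rot: [[-0.194, 0.981, -0.024], [0.981, 0.194, -0.005], [-0.001, -0.024, -1.0]]
ft_force: [0.9, -0.4, -0.7]
finger_gap: 0.0555
```

Call:
carry_out --pt "14 -3 0 0.06 -0.28 0" --pt "12 -3 -20 0 0 0" --pt "0 0 -25 0 0 0" --pt "0 0 -25 0 0 0" --pt "0 0 -20 0 0 0" --pt "0 0 -10 0 0 0" --pt "0 0 0 0 0 0" --pt "0 0 0 0 0 0"

```text
t: 8.85
ee_pos: [0.5116, 0.2345, 0.0589]
tcp_rot: [[-0.186, 0.982, 0.013], [0.983, 0.186, 0.001], [-0.001, 0.013, -1.0]]
ft_force: [0.7, 0.0, 0.3]
finger_gap: 0.0557
```

Call:
carry_out --pt "-3 2 -10 0 0.15 0" --pt "0 0 -10 0 0 0" --pt "0 0 -6 0 0 0" --pt "0 0 -4 0 0 0" --pt "0 0 0 0 0 0" --pt "0 0 0 0 0 0"

```text
t: 9.35
ee_pos: [0.5107, 0.2366, 0.0292]
tcp_rot: [[-0.186, 0.983, 0.004], [0.983, 0.186, 0.003], [0.002, 0.005, -1.0]]
ft_force: [0.3, -0.4, -0.7]
finger_gap: 0.0559
```

Call:
carry_out --pt "0 0 -5 0 0.05 0" --pt "0 0 -4 0 0 0" --pt "0 0 -3 0 0 0" --pt "0 0 0 0 0 0" --pt "0 0 0 0 0 0"

```text
t: 9.77
ee_pos: [0.5111, 0.237, 0.0167]
tcp_rot: [[-0.186, 0.983, 0.0], [0.983, 0.186, 0.003], [0.003, 0.001, -1.0]]
ft_force: [-0.3, 0.1, -0.9]
finger_gap: 0.0557
```

```bash
python3 - <<'E'
from h import *
p,d=shot('scene'); P=cloud('scene',d)
s=status.get_state();print(s['ee_pos'].round(4),s['ft_force'].round(2))
c=p[110:235,330:475]; cv2.imwrite('pics/e.png',cv2.resize(cv2.cvtColor(c,cv2.COLOR_RGB2BGR),None,fx=5,fy=4.7))
E
```

```text
[0.511  0.237  0.0167] [-0.24 -0.05 -0.61]
```

View pics/e.png

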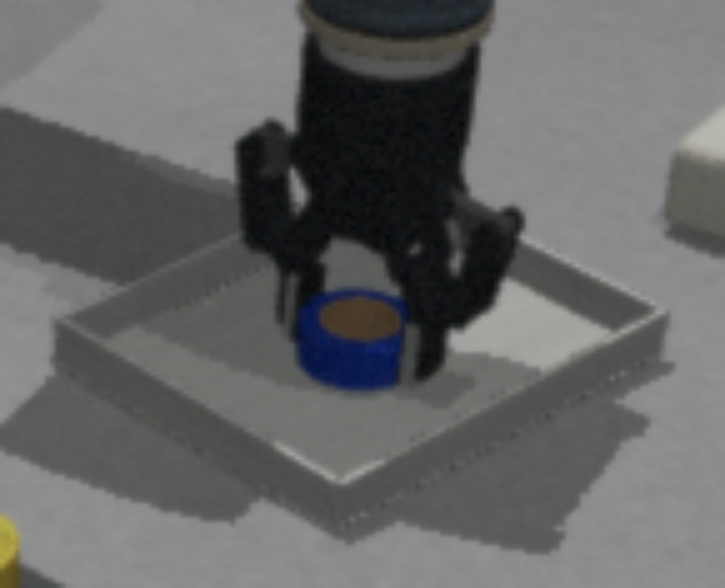

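The roll is level, in the middle of the tray and just above its floor. I'll lower it in 1–2 mm steps until the force shows contact.

Call:
carry_out --pt "0 0 -1.5 0 0 0" --pt "0 0 -1.5 0 0 0" --pt "0 0 0 0 0 0"

```text
t: 10.07
ee_pos: [0.5112, 0.2371, 0.0138]
tcp_rot: [[-0.186, 0.983, 0.001], [0.983, 0.186, 0.004], [0.003, 0.002, -1.0]]
ft_force: [0.1, 0.5, -0.7]
finger_gap: 0.0554
```

Call:
carry_out --pt "0 0 -1.5 0 0 0" --pt "0 0 0 0 0 0"

```text
t: 10.23
ee_pos: [0.5112, 0.237, 0.0122]
tcp_rot: [[-0.186, 0.983, 0.001], [0.983, 0.186, 0.004], [0.003, 0.002, -1.0]]
ft_force: [-0.5, 0.1, -0.3]
finger_gap: 0.0555
```

Call:
carry_out --pt "0 0 -1 0 0 0" --pt "0 0 0 0 0 0"

```text
t: 10.4
ee_pos: [0.5115, 0.2372, 0.012]
tcp_rot: [[-0.186, 0.983, 0.001], [0.983, 0.186, 0.004], [0.004, 0.002, -1.0]]
ft_force: [-0.1, -0.0, 1.1]
finger_gap: 0.0557
```

Call:
carry_out --pt "0 0 -1 0 0 0" --pt "0 0 0 0 0 0"

```text
t: 10.57
ee_pos: [0.5117, 0.2373, 0.012]
tcp_rot: [[-0.186, 0.983, 0.002], [0.983, 0.186, 0.004], [0.004, 0.002, -1.0]]
ft_force: [0.3, -0.2, -0.5]
finger_gap: 0.0556
```

Call:
carry_out --pt "0 0 -2 0 0 0" --pt "0 0 0 0 0 0"

```text
t: 10.73
ee_pos: [0.512, 0.2376, 0.0122]
tcp_rot: [[-0.186, 0.982, 0.002], [0.982, 0.186, 0.004], [0.004, 0.003, -1.0]]
ft_force: [-0.1, 0.4, -0.6]
finger_gap: 0.0558
```

The height stalls at 12 mm, which is the predicted floor contact. I'll release and back off upward.

Call:
carry_out --pt "0 0 0 0 0 0" --pt "0 0 0 0 0 0" --pt "0 0 0 0 0 0" --pt "0 0 0 0 0 0" --pt "0 0 0 0 0 0" --pt "0 0 0 0 0 0" --grip 80

```text
t: 11.23
ee_pos: [0.5122, 0.2376, 0.0117]
tcp_rot: [[-0.186, 0.983, 0.003], [0.983, 0.186, 0.004], [0.004, 0.004, -1.0]]
ft_force: [-0.1, 0.9, 0.4]
finger_gap: 0.0802
```

Call:
carry_out --pt "0 0 8 0 0 0" --pt "0 0 15 0 0 0" --pt "0 0 25 0 0 0" --pt "0 0 30 0 0 0" --pt "0 0 30 0 0 0" --pt "0 0 30 0 0 0" --pt "0 0 20 0 0 0" --pt "0 0 0 0 0 0" --pt "0 0 0 0 0 0"

```text
t: 11.98
ee_pos: [0.5097, 0.2367, 0.1797]
tcp_rot: [[-0.186, 0.983, 0.001], [0.983, 0.186, 0.004], [0.004, 0.002, -1.0]]
ft_force: [-0.3, 0.9, -0.9]
finger_gap: 0.0803
```

```bash
python3 - <<'E'
from h import *
p,d=shot('scene','f.png'); P=cloud('scene',d)
s=status.get_state();print(s['t'],s['ee_pos'].round(4),s['finger_gap'])
r,g,b=[p[...,i].astype(int) for i in range(3)]
m=(b>r+50)&(b>g+40)&(P[...,1]>.1)&(P[...,0]>.4)&(P[...,0]<.6)&(P[...,1]<.36); q=P[m]; zt=np.percentile(q[:,2],90)
t=q[q[:,2]>zt-.006]; print('blue',zt,t.mean(0),cv2.minEnclosingCircle((t[:,:2]*1000).astype(np.float32)))
E
```

```text
12.0333 [0.5099 0.2367 0.1796] 0.07987443163139377
blue 0.030358380993688126 [0.51664676 0.22961303 0.02864779] ((510.58154296875, 233.65232849121094), 30.302303314208984)
```

View pics/f.png

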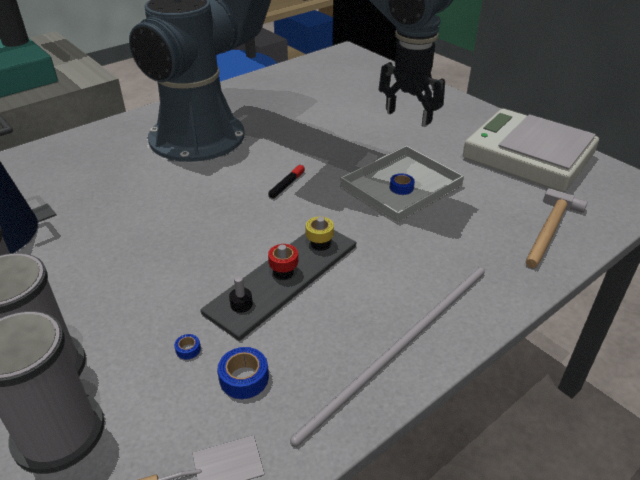

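The blue roll lies flat in the tray at pixel (402,184), with its top about 29 mm up. Red and yellow are unmoved and the gripper is clear, so I'll hand in.

```bash
python3 -c "
from plant import manip
print(manip.sign_off())"
```

```text
the job is handed in; nothing more can be done
None
```

The blue roll is in the kit tray and the job is handed in, at about 12 s of the 43 s allowed; sign-off gave no verdict. I gripped the roll on its spindle, lifted it level clear of the post, carried it to the tray and lowered it until it touched the floor. Then I released it and moved the gripper up clear.

**Last checks:**
- **Blue roll:** it lies flat, centred at about x 0.511 m, y 0.234 m, within about 12 mm of the tray centre. Its top reads 29–30 mm, against 28 mm expected for a roll flat on the floor.
- **Yellow and red rolls:** in the last picture both are on their spindles in the same places. I did not re-measure them in numbers.
- **Floor contact:** the force reading stayed within its noise of about 1 N, so I judged contact from the height, which stalled at the predicted 12 mm.
- **Camera agreement:** the two cameras differed by about 2 mm on the blue roll's position and height. That is in line with their calibration.

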